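Push the full solder reel up to its parking place

ROBOT

A 7-joint arm with a two-finger parallel gripper is mounted at the origin on a cart in front of the work surface, level with it; the furniture and walls round the work are solid. World frame = base frame: x ahead of the robot, y to its left, z up, the work surface at z = 0. Lengths are in m, angles in rad, forces in N, time in s.
With the tool pointing down it reaches from about 0.425 to 0.8 m from the base axis. Payload 8.3 kg.
Tool frame: the origin (TCP) lies midway between the tips of the shut fingers; the grasp point (between the pads) lies arm.tcp_to_grasp behind it (arm.tcp_to_grasp is the distance from the TCP to the grasp point, in m); z points along the fingers, y is the direction in which the jaws open and shut (so a half turn about z gives the same grasp; the last joint's range is limited). The gripper opens to 85 mm and grips with 20 to 120 N. Pads are 22 mm wide; open, the fingers measure 114 mm over their backs; the gripper's body (76 mm by 85 mm) begins 54 mm behind the grasp point. The pads swing forward as they close: fully open they stand 13 mm farther back than shut.
Start: joints at [-1.377, 0.383, 0.016, 1.37, -0.006, 1.388, -0.046], TCP at [0.159, 0.605, 0.231] pointing down, gripper open.
Joint ranges: [-2.95, 2.95], [-0.25, 2.06], [-1.52, 1.56], [0.18, 2.33], [-1.44, 4.58], [0.02, 2.06], [-3.01, 3.01]. Speed limits (rad/s): [2.39, 2.39, 3.01, 3.01, 3.14, 3.14, 3.14].

INTERFACE

Orientations are given as a unit quaternion [w, x, y, z].
In Python, from workcell import arm gives the robot as it stands.
- The arm moves only by the shell command python3 -m jog 'ROWS' [FORCE]. ROWS is JSON, a list that holds one entry, the list of rows, each a list of 7 numbers: the gripper command: -1 is fully open, 1 is shut, values between are in proportion, then the shift along the tool's x, y, z in mm, then the turn, a rotation vector about the tool's x, y, z in degrees. A call has 1 to 20 rows; each row shifts and turns the commanded pose from where the row before left it, along the tool's axes as they then stand; what a row does not reach is not made up. A row lasts 1/8 s, in which the tool goes at most 62.5 mm and 10.7 degrees, less where a joint would pass 70% of its speed; a pose out of reach is approached as far as the arm can. A call with a gripper value outside its range is refused whole. The fingers move at their own pace and stop on an object; FORCE is the grip in N (left out, the last holds). Time passes only in rows, so rows that do not move let the fingers close. It gives the time, the measured TCP pose, the force and the opening at its end, in the units of the state.
- arm.observe(): the state, without advancing time (a new reading comes with each control period).
- arm.grab_frame(name): name is "scene" or "side" or "wrist"; returns a dict with "image" (400x640x3 uint8, red, green, blue), "range_z" (400x640 float32, m along the optical axis (not along the pixel's ray), 0 where there is no reading), "K" (3x3 intrinsics, pixels), "rvec" (rotation vector, rad) and "tvec" (3), from world to camera coordinates, as OpenCV has them. Camera axes: x right, y down, z forward; pixel columns grow to the right and rows downward; lengths in m; the calibration is good to about 2 mm. A picture is of the moment at which its call begins.
- arm.close_job(): hands the job in, once; it reports no verdict.
Trained networks look in a picture, given as the dict that the camera call returned (one of the last four; its "shot" number tells which), for a name from the list of things; names that differ only in an ending like _2 or _b are one class to them, and where a whole thing is asked for, a point or a joint stands for the part that bears it (a point fixed in the world has none). Each returns a list of dicts, best first, with "confidence" (0 to 1); they miss things now and then, are a little off and sometimes report something else, mostly with a low value. They report only what shows in the picture. A call takes as long as a camera call. They do not tell look-alikes from the thing itself.
- arm.search_frame(picture, thing): "position" ([row, column] in pixels, amid what is visible of it).
- arm.masks_of(picture, thing): "pixels" (400x640 bool, what is visible of it) and "position" ([row, column] in pixels, amid what is visible of it).
The state is a dict: "clock": time; "joint_positions": joint angles; "qvel": joint speeds; "tau": joint torques, N m; "tcp_pos": TCP position; "orientation": TCP orientation; "wrist_force": force on the tool from outside, world axes, zero at the start; "ft_torque": the same for the moment, N m; "width": opening from 0.0 (shut) to 1.0 (fully open).
Only numpy, scipy, OpenCV 4.12 (cv2) and the standard library are available. Lean on these libraries where they do the work, as an engineer would, in place of code of your own. Each camera call takes 0.05 s, during which the arm holds its last target.

TASK

On the sloped two-lane reel rack, push the full solder reel up its gutter with the fingertips, over the small steel ridge, until it sits between the ridge and the end stop and stays there without rolling back. Only push it: do not pick it up. Leave the empty reel at the foot of the other gutter, and the tin and side cutters where they stand.

Things in the scene. Friction and masses are not known exactly. Their poses are not given: they have to be found in the camera images.
- reel_rack: Fixed grey metal reel rack, 216 x 130 mm, 100 mm high at its end stop. Origin on the worktop under its middle, z up, x level towards the uphill end. Two gutters, centre lines at y = +32 and -32 mm, 48 mm wide inside, floors rising 8 degrees towards +x; side walls and divider 14 mm above the floor. Foot end open but for a bar 9 mm above the floor on which the reels rest at the start.
- park_line (a point): Floor point of the parking place, midway between the gutters (their centres at its y = +32, -32 mm). x points uphill along the floor, z square to it. A parked reel's centre is at x = -2 to +2, z = 30 mm here. Ridge at x = -18 mm, 4 mm above the floor, with a 36 mm long ramp on its downhill side and a step behind. End stop: face at x = +32 mm, 48 mm high. Reel centres start at x = -133 mm.
- full_reel_center (a point): Centre of the full reel: grey flanges of 60 mm diameter, 44 mm wide overall, wound to 54 mm diameter with bare silver solder. It stands on its rims, axle across the gutter, in the left or the right lane. Its axes turn as it rolls. Below the ridge it rolls back to the foot when let go; 1 to 5 N at the height of its centre pushes it up and over the ridge.
- empty_reel_center (a point): Centre of the empty reel: the same 60 mm flanges and 44 mm width but nothing wound on its bare 22 mm core. It stands at the foot of the other lane and must stay there.
- paste_tin: Bystander: tin with a red cap, 57 mm across, 68 mm high, standing loose to the right of the rack. Origin: centre of its underside.
- side_cutters: Bystander: side cutters with red handles, 109 x 58 x 12 mm, lying loose to the left of the rack. Origin: centre of the underside.
- full_reel: The full reel as a body, 0.18 to 0.35 kg, smooth slippery plastic; its origin is the same point as full_reel_center.
Mind the look-alikes: they are no part of the job. What is shaped like the full_reel but purple is not meant.

How it is judged:
By the outcome, as a careful person would: the job done as asked, in the order asked, and still so for the second after the job is handed in, with the robot touching nothing.
It also fails if it takes over 35 s, if anything falls off the work surface, if the arm or the gripper's body presses on something with over 40 N, if the wrist force passes 120 N, or if a joint passes its speed limit or range.

## Working session

There is one attempt and no reset: what is moved stays moved. The work goes in short steps, Python scripts to look and compute and a shell command to move; the robot and the scene stay as the last step left them, time stands still between calls to the robot, and variables do not carry over. Pictures are saved under pics/ and viewed, and the job is handed in when it is done.

```bash
mkdir -p pics; ls; python3 - <<'E'
from workcell import arm
import cv2
s=arm.observe()
print(s['clock'],s['tcp_pos'],s['orientation'],s['width'],arm.tcp_to_grasp)
for n in ['scene','side']:
    f=arm.grab_frame(n)
    cv2.imwrite(f'pics/{n}0.png',f['image'][:,:,::-1])
    for t in ['reel_rack','full_reel','empty_reel_center','paste_tin','side_cutters']:
        for d in arm.search_frame(f,t)[:3]: print(n,t,d['position'],round(d['confidence'],2))
E
```

```text
pics
0.0 [0.15855178 0.60403202 0.23025122] [-1.33484282e-04  1.28025697e-01  9.91770347e-01 -9.90658908e-04] 0.9972791173483768 0.0187
scene reel_rack [212.8, 345.7] 0.8
scene full_reel [185.8, 338.8] 0.84
scene full_reel [184.8, 296.6] 0.79
scene full_reel [252.2, 300.2] 0.55
scene empty_reel_center [198.2, 321.1] 0.81
scene paste_tin [252.0, 436.5] 0.56
scene side_cutters [166.4, 304.0] 0.54
side reel_rack [204.7, 297.5] 0.64
side full_reel [216.5, 301.8] 0.94
side full_reel [257.1, 317.8] 0.92
side full_reel [189.0, 368.0] 0.63
side empty_reel_center [211.1, 329.5] 0.75
side paste_tin [169.9, 290.7] 0.77
side side_cutters [302.1, 270.3] 0.7
```

View pics/scene0.png

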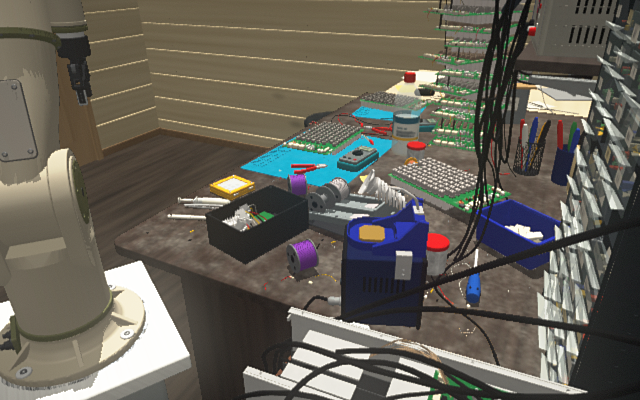

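View pics/side0.png

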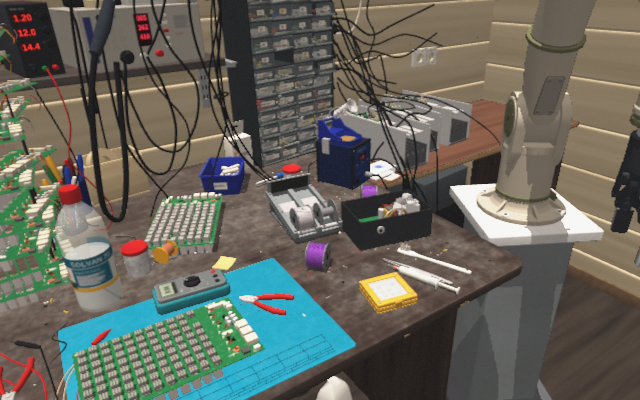

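```bash
cat > h.py <<'E'
import numpy as np, cv2
from workcell import arm
def cloud(f):
    R,_=cv2.Rodrigues(np.array(f['rvec'])); t=np.array(f['tvec']).reshape(3)
    z=f['range_z'].astype(float); v,u=np.mgrid[:400,:640]; K=f['K']
    P=np.stack([(u-K[0,2])/K[0,0]*z,(v-K[1,2])/K[1,1]*z,z],-1)
    W=(P-t)@R
    W[z<=0]=np.nan
    return W
def proj(f,p): 
    return cv2.projectPoints(np.array(p,float).reshape(-1,3),np.array(f['rvec']),np.array(f['tvec']),np.array(f['K']),None)[0].reshape(-1,2)
E
python3 - <<'E'
from h import *
for n,c in [('scene',(150,280,260,460)),('side',(150,330,230,420))]:
    f=arm.grab_frame(n)
    np.savez(f'{n}.npz',**{k:f[k] for k in ['image','range_z','K','rvec','tvec']})
    a,b,l,r=c
    im=f['image'][a:b,l:r,::-1]; s=min(800/(r-l),600/(b-a))
    cv2.imwrite(f'pics/{n}1.png',cv2.resize(im,None,fx=s,fy=s,interpolation=cv2.INTER_CUBIC))
    W=cloud(f)
    for t in ['reel_rack','full_reel','empty_reel_center','paste_tin','side_cutters']:
        for d in arm.masks_of(f,t)[:3]:
            m=d['pixels']; p=W[m]; p=p[~np.isnan(p[:,0])]
            print(n,t,np.round(d['position']),round(d['confidence'],2),m.sum(),np.round(np.median(p,0),3),np.round(np.percentile(p,3,axis=0),3),np.round(np.percentile(p,97,axis=0),3)) if len(p) else 0
E
```

```text
scene reel_rack [212. 346.] 0.95 1606 [0.596 0.03  0.041] [ 0.527 -0.077  0.006] [0.67  0.085 0.094]
scene full_reel [184. 298.] 0.8 342 [0.575 0.225 0.041] [0.555 0.213 0.013] [0.595 0.261 0.057]
scene full_reel [189. 337.] 0.62 372 [0.615 0.092 0.074] [0.591 0.076 0.046] [0.642 0.125 0.085]
scene full_reel [252. 303.] 0.59 754 [ 0.412 -0.071  0.041] [ 0.398 -0.083  0.009] [ 0.44  -0.034  0.058]
scene empty_reel_center [197. 319.] 0.88 530 [0.545 0.08  0.064] [0.529 0.053 0.039] [0.582 0.109 0.084]
scene paste_tin [212. 348.] 0.71 1808 [0.596 0.03  0.042] [ 0.523 -0.079  0.006] [0.673 0.088 0.097]
scene paste_tin [252. 439.] 0.62 820 [ 0.631 -0.219  0.053] [ 0.614 -0.229  0.004] [ 0.661 -0.185  0.069]
scene side_cutters [167. 304.] 0.8 214 [0.689 0.361 0.01 ] [0.652 0.351 0.002] [0.735 0.406 0.015]
side reel_rack [204. 294.] 0.66 2461 [ 0.629 -0.005  0.046] [ 0.534 -0.071  0.007] [0.7   0.137 0.096]
side full_reel [216. 301.] 0.98 495 [0.614 0.127 0.067] [0.587 0.1   0.039] [0.643 0.142 0.085]
side full_reel [254. 318.] 0.7 609 [0.584 0.262 0.042] [0.556 0.231 0.006] [0.611 0.277 0.058]
side full_reel [194. 367.] 0.57 163 [ 0.427 -0.038  0.051] [ 0.404 -0.069  0.037] [ 0.445 -0.028  0.059]
side empty_reel_center [213. 330.] 0.65 379 [0.552 0.092 0.063] [0.528 0.063 0.032] [0.583 0.118 0.083]
side paste_tin [171. 288.] 0.56 201 [ 0.642 -0.186  0.066] [ 0.616 -0.222  0.046] [ 0.666 -0.171  0.071]
side side_cutters [302. 265.] 0.72 576 [0.695 0.365 0.012] [0.646 0.343 0.002] [0.746 0.411 0.016]
```

View pics/scene1.png

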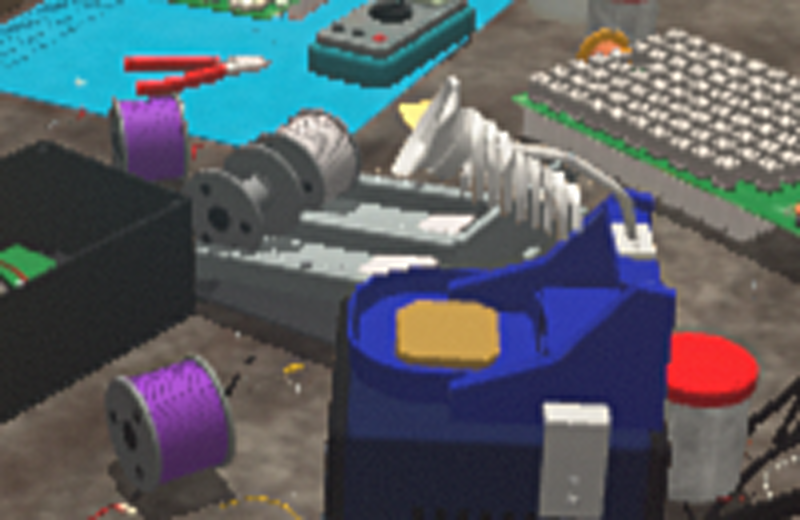

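View pics/side1.png

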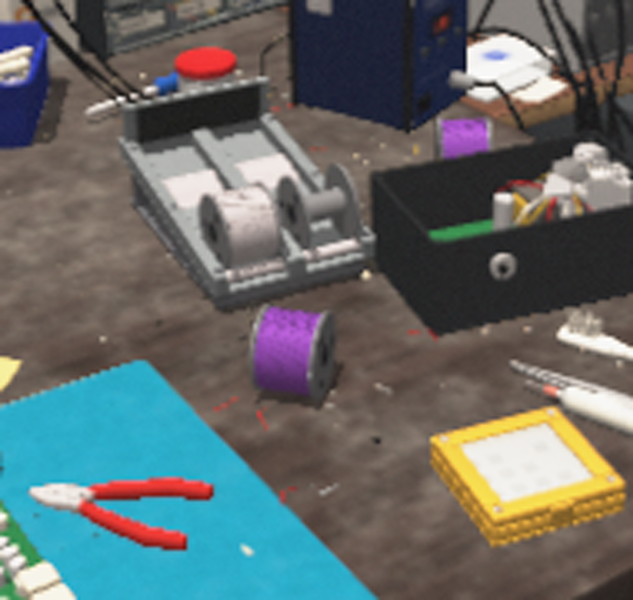

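```bash
cat > fit.py <<'E'
from h import *
from scipy.optimize import least_squares
c8,s8=np.cos(np.radians(8)),np.sin(np.radians(8))
def Rpark(yaw):
    cy,sy=np.cos(yaw),np.sin(yaw)
    xr=np.array([cy,sy,0]);yr=np.array([-sy,cy,0]);zr=np.array([0,0,1.])
    x=c8*xr+s8*zr; z=-s8*xr+c8*zr
    return np.stack([x,yr,z],1)
def box(p,lo,hi):
    lo=np.array(lo);hi=np.array(hi);q=np.abs(p-(lo+hi)/2)-(hi-lo)/2
    return np.linalg.norm(np.maximum(q,0),axis=1)+np.minimum(q.max(1),0)
def cyl(p,x,y,r,z=.03,hw=.022):
    a=np.hypot(p[:,0]-x,p[:,2]-z)-r; b=np.abs(p[:,1]-y)-hw
    q=np.stack([a,b],1)
    return np.linalg.norm(np.maximum(q,0),axis=1)+np.minimum(q.max(1),0)
def sdf(P,th,full=True):
    p=(P-th[:3])@Rpark(th[3])
    xl=-.17; d=[box(p,[xl,-.065,-.1],[.038,.065,0])]
    for a,b in [(-.065,-.056),(-.008,.008),(.056,.065)]: d.append(box(p,[xl,a,-.1],[.038,b,.014]))
    d.append(box(p,[.032,-.065,-.1],[.038,.065,.048]))
    d.append(cyl(p,-.133,.032,.027)); 
    for y in (.032,-.032):
        for e in (-1,1): d.append(cyl(p,-.133,y+e*.0205,.03,hw=.0015))
    d.append(cyl(p,-.133,-.032,.011))
    return np.min(d,0)
E
python3 - <<'E'
from fit import *
ps=[]
for n in ['scene','side']:
    f=dict(np.load(n+'.npz')); W=cloud(f)
    p=W.reshape(-1,3); k=(p[:,0]>.48)&(p[:,0]<.74)&(p[:,1]>-.14)&(p[:,1]<.19)&(p[:,2]>.012)&(p[:,2]<.11)
    ps.append(p[k]); print(n,k.sum())
P=np.vstack(ps)
best=None
for x0 in ([.61,-.03,.048,-1.4],[.61,-.03,.048,-1.75],[.61,-.03,.048,-1.2]):
    r=least_squares(lambda t:np.clip(sdf(P,t),-.03,.03),x0,loss='soft_l1',f_scale=.003,x_scale=[.01,.01,.01,.1])
    print(r.cost,r.x, np.median(abs(r.fun)))
    if best is None or r.cost<best.cost: best=r
t=best.x;np.save('th.npy',t)
R=Rpark(t[3])
for n,q in zip(['scene','side'],ps): 
    d=sdf(q,t); print(n,np.median(d),np.percentile(abs(d),[50,70,85]))
print('full',t[:3]+R@[-.133,.032,.03],'empty',t[:3]+R@[-.133,-.032,.03],'target',t[:3]+R@[0,.032,.03],'deg',np.degrees(t[3]))
for n in ['scene','side']:
    f=dict(np.load(n+'.npz')); im=cv2.resize(f['image'][:,:,::-1],None,fx=4,fy=4,interpolation=cv2.INTER_CUBIC).copy()
    def L(pts,col):
        u=proj(f,[t[:3]+R@np.array(p) for p in pts]); cv2.polylines(im,[np.int32(u*4+2)],False,col,1)
    for y in (-.065,-.056,-.008,.008,.056,.065): L([[-.16,y,.014],[.032,y,.014]],(0,255,0))
    L([[.032,-.065,0.0],[.032,-.065,.048],[.032,.065,.048],[.032,.065,0]],(0,0,255))
    for y in (.032,-.032):
      for e in (-.022,.022):
        L([[-.133+.03*np.cos(a),y+e,.03+.03*np.sin(a)] for a in np.linspace(0,6.3,40)],(255,0,255))
    a,b,l,r=(155,255,270,430) if n=='scene' else (160,260,250,400)
    cv2.imwrite(f'pics/{n}2.png',im[a*4:b*4,l*4:r*4])
    W=cloud(f).reshape(-1,3); k=(W[:,0]>.4)&(W[:,0]<.85)&(abs(W[:,1])<.35)&(W[:,2]>.1)&(W[:,2]<.6)
    q=W[k]; h={}
    for v in np.floor(q/.05).astype(int): h[tuple(v[:2])]=h.get(tuple(v[:2]),[])+[v[2]*.05]
    print(n,{(round(a[0]*.05,2),round(a[1]*.05,2)):(len(v),round(min(v),2),round(max(v)+.05,2)) for a,v in sorted(h.items()) if len(v)>4})
E
```

```text
scene 3306
side 3692
0.10392948544435957 [ 0.63438235 -0.02719791  0.04592999 -1.18563632] 0.001538664708746345
0.10392950989217918 [ 0.63438129 -0.02719854  0.04592961 -1.18573745] 0.001534409065569996
0.1039294854426131 [ 0.63438226 -0.0271979   0.04592999 -1.18563746] 0.0015386165950715593
scene 0.0003384248232281249 [0.00133585 0.00251969 0.0317373 ]
side 0.0009526997669325264 [0.00180102 0.00285204 0.00724679]
full [0.6129866  0.11075075 0.05712801] empty [0.55367532 0.08670554 0.05712801] target [ 0.66246925 -0.01130599  0.07563804] deg -67.93202224370407
scene {(np.float64(0.4), np.float64(-0.3)): (976, np.float64(0.1), np.float64(0.2)), (np.float64(0.4), np.float64(-0.25)): (837, np.float64(0.1), np.float64(0.3)), (np.float64(0.4), np.float64(-0.2)): (111, np.float64(0.1), np.float64(0.2)), (np.float64(0.45), np.float64(-0.35)): (936, np.float64(0.1), np.float64(0.25)), (np.float64(0.45), np.float64(-0.3)): (1337, np.float64(0.1), np.float64(0.25)), (np.float64(0.45), np.float64(-0.25)): (993, np.float64(0.1), np.float64(0.3)), (np.float64(0.45), np.float64(-0.2)): (333, np.f
[... 2029 characters left out ...]
4(0.75), np.float64(-0.3)): (24, np.float64(0.35), np.float64(0.4)), (np.float64(0.75), np.float64(-0.25)): (19, np.float64(0.1), np.float64(0.4)), (np.float64(0.75), np.float64(-0.2)): (172, np.float64(0.1), np.float64(0.55)), (np.float64(0.75), np.float64(-0.15)): (98, np.float64(0.3), np.float64(0.55)), (np.float64(0.8), np.float64(-0.35)): (19, np.float64(0.1), np.float64(0.4)), (np.float64(0.8), np.float64(-0.3)): (31, np.float64(0.35), np.float64(0.4)), (np.float64(0.8), np.float64(-0.25)): (17, np.float64(0.1), np.float64(0.4)), (np.float64(0.8), np.float64(-0.2)): (268, np.float64(0.1), np.float64(0.55)), (np.float64(0.8), np.float64(-0.15)): (892, np.float64(0.1), np.float64(0.55))}
```

View pics/scene2.png

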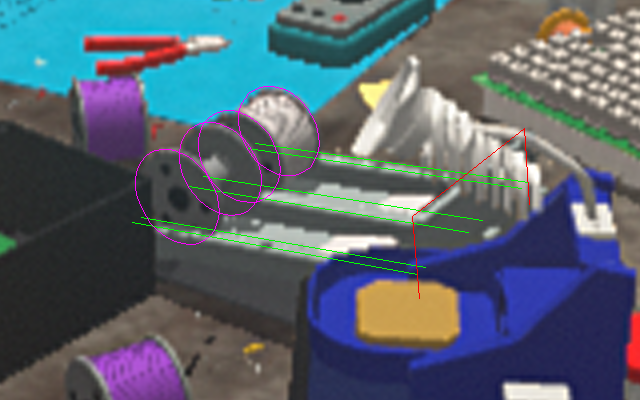

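View pics/side2.png

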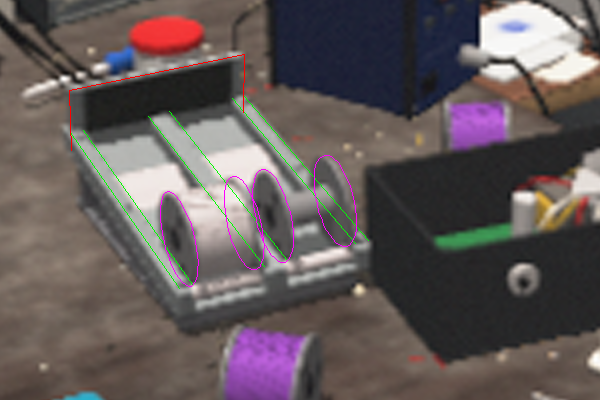

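```bash
cat > plan.py <<'E'
import sys
from h import *
from scipy.spatial.transform import Rotation as Ro
def plan(goal,ang,n):
    s=arm.observe(); p=np.array(s['tcp_pos']); q=s['orientation']; R=Ro.from_quat([q[1],q[2],q[3],q[0]])
    Y=np.array([np.cos(ang),np.sin(ang),0]);Z=np.array([0,0,-1.]);G=Ro.from_matrix(np.stack([np.cross(Y,Z),Y,Z],1))
    goal=np.array(goal,float); out=[]
    rv=(R.inv()*G).as_rotvec(degrees=True)
    for i in range(n):
        nt=p+(goal-p)/(n-i)
        out.append([*np.round(R.inv().apply(nt-p)*1000,1),*np.round(rv/n,2)])
        R=R*Ro.from_rotvec(rv/n,degrees=True); p=nt
    print('err now',np.round((goal-s['tcp_pos'])*1000,1),'rot',np.round(rv,2))
    for o in out: print([float(v) for v in o])
E
python3 -c "
from plan import *
plan([.588,.172,.22],np.radians(22.07),12)"
```

```text
err now [ 429.3 -432.5  -11.3] rot [-1.000e-02 -0.000e+00  5.322e+01]
[-43.8, -25.8, 0.9, -0.0, -0.0, 4.43]
[-45.6, -22.3, 0.9, -0.0, -0.0, 4.43]
[-47.2, -18.7, 0.9, -0.0, -0.0, 4.43]
[-48.5, -15.0, 0.9, -0.0, -0.0, 4.43]
[-49.5, -11.2, 0.9, -0.0, -0.0, 4.43]
[-50.2, -7.4, 0.9, -0.0, -0.0, 4.43]
[-50.7, -3.4, 0.9, -0.0, -0.0, 4.43]
[-50.8, 0.5, 0.9, -0.0, -0.0, 4.43]
[-50.6, 4.4, 0.9, -0.0, -0.0, 4.43]
[-50.1, 8.3, 0.9, -0.0, -0.0, 4.43]
[-49.3, 12.2, 0.9, -0.0, -0.0, 4.43]
[-48.2, 15.9, 0.9, -0.0, -0.0, 4.43]
```

```bash
python3 -m jog '[[[1,-44,-26,1,0,0,4.43],[1,-46,-22,1,0,0,4.43],[1,-47,-19,1,0,0,4.43],[1,-48,-15,1,0,0,4.43],[1,-49,-11,1,0,0,4.43],[1,-50,-7,1,0,0,4.43],[1,-51,-3,1,0,0,4.43],[1,-51,0,1,0,0,4.43],[1,-51,4,1,0,0,4.43],[1,-50,8,1,0,0,4.43],[1,-49,12,1,0,0,4.43],[1,-48,16,0,0,0,4.43],[1,0,0,0,0,0,0],[1,0,0,0,0,0,0]]]' 20
python3 - <<'E'
from plan import *
plan([.588,.172,.22],np.radians(22.07),1)
for n in ['wrist']:
    f=arm.grab_frame(n); cv2.imwrite('pics/wrist3.png',f['image'][:,:,::-1])
    np.savez(f'{n}.npz',**{k:f[k] for k in ['image','range_z','K','rvec','tvec']})
    for t in ['full_reel','empty_reel_center','reel_rack']:
        for d in arm.search_frame(f,t)[:3]: print(t,d)
E
```

```text
clock: 2.95
tcp_pos: [0.5873, 0.1728, 0.22]
orientation: [-0.0, 0.558, 0.83, -0.0]
wrist_force: [0.4, -0.6, -0.7]
width: -0.0
err now [ 0.7 -0.8 -0. ] rot [-0.03 -0.03  0.08]
[-1.0, 0.4, 0.0, -0.03, -0.03, 0.08]
full_reel {'position': [300.6, 101.8], 'confidence': 0.79}
full_reel {'position': [232.9, 317.1], 'confidence': 0.6}
full_reel {'position': [99.5, 343.7], 'confidence': 0.57}
empty_reel_center {'position': [246.7, 249.7], 'confidence': 0.79}
reel_rack {'position': [247.2, 281.2], 'confidence': 0.63}
```

View pics/wrist3.png

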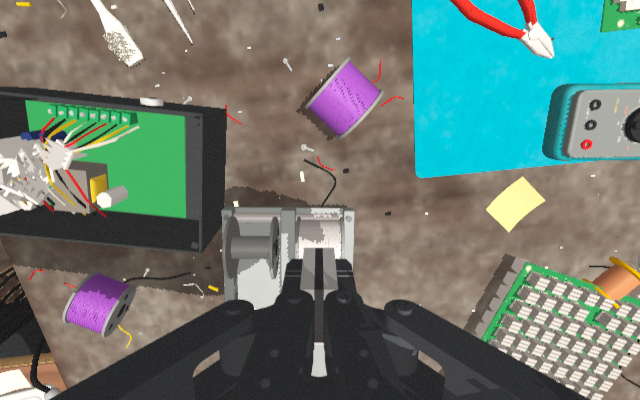

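```bash
python3 - <<'E'
from fit import *
t0=np.load('th.npy')
f=dict(np.load('wrist.npz')); W=cloud(f).reshape(-1,3)
Q=t0[:3]
k=(W[:,2]>.015)&(W[:,2]<.095); p=(W-t0[:3])@Rpark(t0[3])
k&=(p[:,0]>-.2)&(p[:,0]<-.05)&(abs(p[:,1])<.08)
P=W[k];print(k.sum())
r=least_squares(lambda t:np.clip(sdf(P,t),-.03,.03),t0,loss='soft_l1',f_scale=.002,x_scale=[.01,.01,.01,.1])
t=r.x;print(t,np.median(abs(r.fun)),np.percentile(abs(r.fun),85))
R=Rpark(t[3])
print('full',t[:3]+R@[-.133,.032,.03],'empty',t[:3]+R@[-.133,-.032,.03],'target',t[:3]+R@[0,.032,.03],np.degrees(t[3]))
im=cv2.resize(f['image'][:,:,::-1],None,fx=4,fy=4,interpolation=cv2.INTER_CUBIC).copy()
for tt,col in ((t0,(0,255,0)),(t,(0,0,255))):
  R=Rpark(tt[3])
  def L(pts):
    u=proj(f,[tt[:3]+R@np.array(p) for p in pts]); cv2.polylines(im,[np.int32(u*4+2)],False,col,1)
  for y in (-.065,-.056,-.008,.008,.056,.065): L([[-.16,y,.014],[-.08,y,.014]])
  for y in (.032,-.032):
    for e in (-.022,.022): L([[-.133+.03*np.cos(a),y+e,.03+.03*np.sin(a)] for a in np.linspace(0,6.3,40)])
cv2.imwrite('pics/wrist4.png',im[190*4:310*4,200*4:400*4])
np.save('thw.npy',t)
E
```

```text
10535
[ 0.62956404 -0.02769094  0.04478477 -1.20840021] 0.0010206377885277618 0.006268801394890454
full [0.61131374 0.11070895 0.05598279] empty [0.55147054 0.08801994 0.05598279] target [ 0.65800547 -0.01244243  0.07449281] -69.23623225852651
```

View pics/wrist4.png

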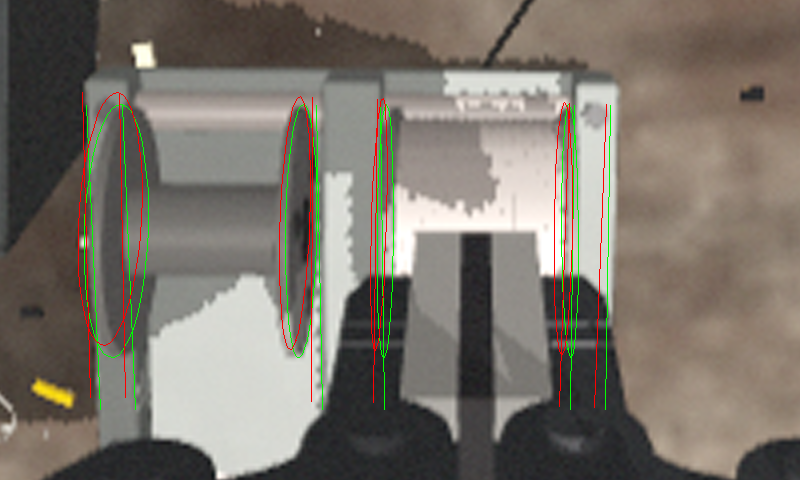

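```bash
python3 - <<'E'
from fit import *
s=arm.observe()
for n in ('th','thw'):
    t=np.load(n+'.npy'); R=Rpark(t[3])
    print(n,np.round((np.array([s['tcp_pos'][0],s['tcp_pos'][1],.045])-t[:3])@R*1000,1))
E
python3 -m jog '[[[1,0,0,45,0,0,0],[1,0,0,45,0,0,0],[1,0,0,45,0,0,0],[1,0,0,40,0,0,0],[1,0,0,0,0,0,0]]]'
python3 - <<'E'
from h import *
for n in ['wrist','side']:
    f=arm.grab_frame(n); im=f['image'][:,:,::-1]
    if n=='side': im=cv2.resize(im[150:300,230:430],None,fx=4,fy=4,interpolation=cv2.INTER_CUBIC)
    cv2.imwrite(f'pics/{n}5.png',im)
E
```

```text
th [-202.4   31.5   27.5]
thw [-201.7   31.5   28.6]
clock: 3.78
tcp_pos: [0.5845, 0.1728, 0.0423]
orientation: [-0.002, 0.558, 0.83, -0.003]
wrist_force: [-0.5, 0.2, 0.3]
width: -0.003
```

View pics/wrist5.png

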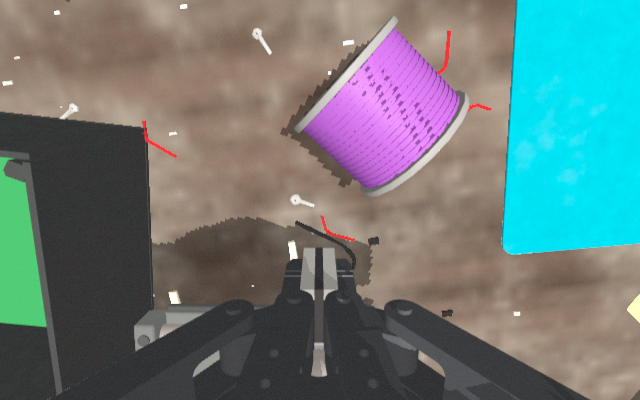

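View pics/side5.png

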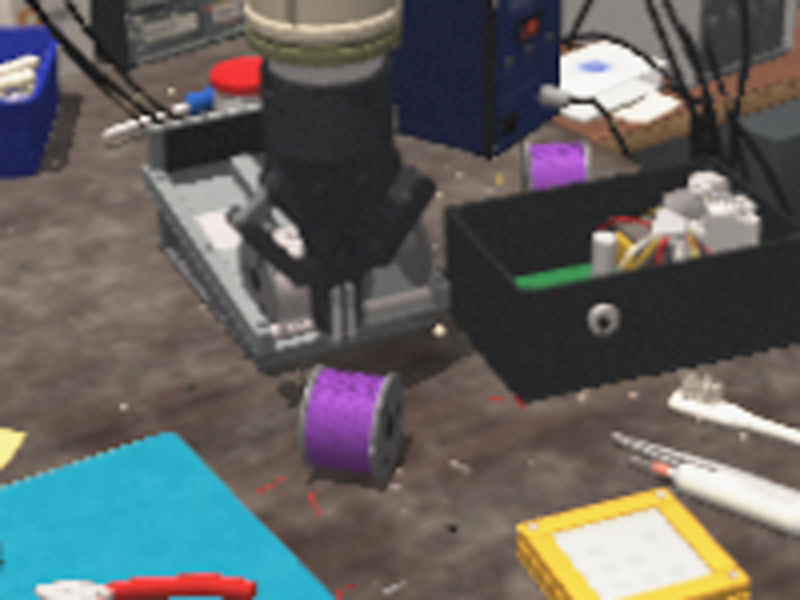

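```bash
python3 -m jog '[[[1,0,0,0,0,0,0],[1,0,0,0,0,0,0]]]'
python3 - <<'E'
from fit import *
s=arm.observe()
for n in ('th','thw'):
    t=np.load(n+'.npy'); R=Rpark(t[3])
    print(n,np.round((np.array(s['tcp_pos'])-t[:3])@R*1000,1))
from plan import plan
plan([.5873,.1728,.045],np.radians(22.07),1)
E
```

```text
clock: 4.12
tcp_pos: [0.5885, 0.1728, 0.047]
orientation: [0.001, 0.558, 0.83, 0.001]
wrist_force: [0.4, 0.8, -0.1]
width: -0.003
th [-200.5   32.6   29.3]
thw [-199.8   32.6   30.4]
err now [-1.2 -0.  -2. ] rot [ 0.16 -0.01  0.07]
[0.4, -1.1, 2.0, 0.16, -0.01, 0.07]
```

```bash
python3 -m jog '[[[1,-10,0,0,0,0,0],[1,-10,0,0,0,0,0],[1,-8,0,0,0,0,0],[1,-8,0,-1,0,0,0],[1,-8,0,-1.1,0,0,0],[1,-8,0,-1.1,0,0,0],[1,-8,0,-1.1,0,0,0],[1,-8,0,-1.1,0,0,0],[1,-8,0,-1.1,0,0,0],[1,-8,0,-1.1,0,0,0],[1,-8,0,-1.1,0,0,0],[1,0,0,0,0,0,0],[1,0,0,0,0,0,0]]]'
python3 - <<'E'
from fit import *
s=arm.observe()
for n in ('th','thw'):
    t=np.load(n+'.npy'); R=Rpark(t[3])
    print(n,np.round((np.array(s['tcp_pos'])-t[:3])@R*1000,1))
for n in ['wrist','side','scene']:
    f=arm.grab_frame(n); im=f['image'][:,:,::-1]
    if n=='side': im=cv2.resize(im[150:300,230:430],None,fx=4,fy=4,interpolation=cv2.INTER_CUBIC)
    if n=='scene': im=cv2.resize(im[140:260,270:450],None,fx=4,fy=4,interpolation=cv2.INTER_CUBIC)
    cv2.imwrite(f'pics/{n}6.png',im)
E
```

```text
clock: 5.75
tcp_pos: [0.622, 0.0872, 0.0538]
orientation: [-0.0, 0.558, 0.83, -0.0]
wrist_force: [0.1, -0.3, -0.7]
width: 0.004
th [-108.5   31.5   23.2]
thw [-107.8   33.6   24.3]
```

View pics/wrist6.png

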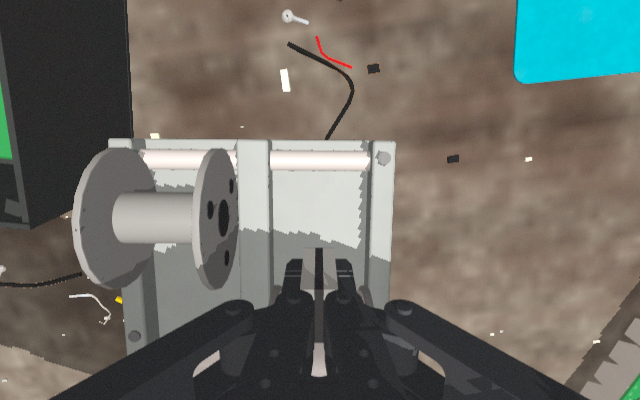

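View pics/side6.png

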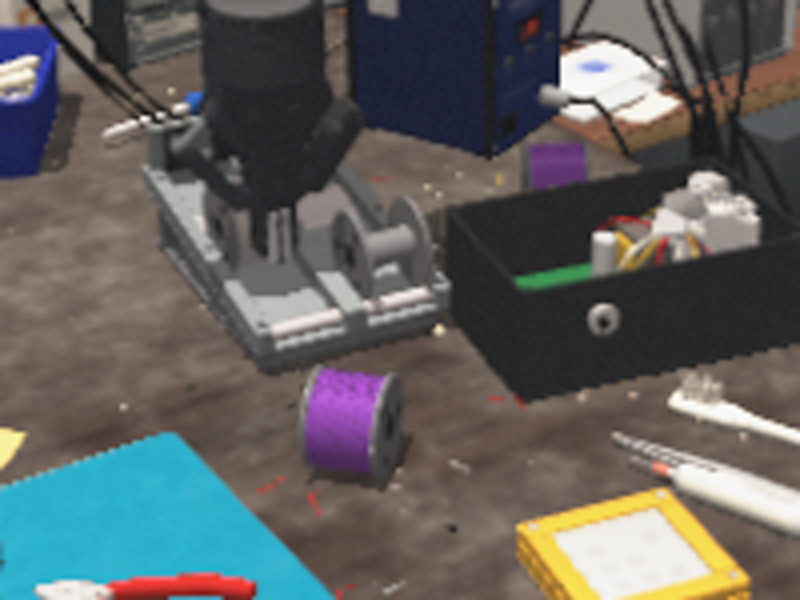

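View pics/scene6.png

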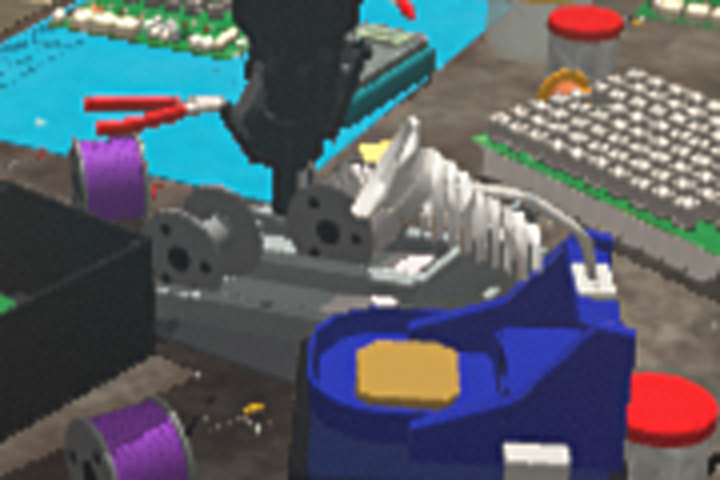

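```bash
python3 - <<'E'
from fit import *
t=np.load('th.npy'); R=Rpark(t[3])
f=arm.grab_frame('wrist'); r,_=cv2.Rodrigues(np.array(f['rvec'])); c=-r.T@np.array(f['tvec']).reshape(3)
print('cam',c,'park',(c-t[:3])@R)
f=dict(np.load('scene.npz')); W=cloud(f)
for v,u in [(180,370),(172,372),(190,395),(200,405),(190,415)]: print(v,u,W[v,u])
g=arm.grab_frame('side'); W=cloud(g)
for d in arm.masks_of(g,'full_reel')[:4]:
    p=W[d['pixels']];p=p[~np.isnan(p[:,0])]; q=(p-t[:3])@R; print(d['position'],d['confidence'],np.round(np.percentile(q,[5,50,95],axis=0),3))
E
```

```text
cam [0.59317238 0.15866669 0.19641762] park [-0.16495993  0.03163972  0.17515016]
180 370 [ 0.44230853 -0.23498553  0.25990489]
172 372 [ 0.45921494 -0.21831233  0.26304376]
190 395 [ 8.20632240e-01  1.18678978e-01 -1.60009076e-04]
200 405 [0.80081326 0.05633998 0.00107207]
190 415 [0.84575872 0.06821369 0.01340651]
[255.4, 318.5] 0.77 [[-0.301  0.031  0.004]
 [-0.282  0.063  0.036]
 [-0.258  0.085  0.05 ]]
[205.2, 284.8] 0.59 [[-0.098  0.044  0.011]
 [-0.083  0.055  0.031]
 [-0.046  0.059  0.052]]
```

```bash
python3 -m jog '[[[1,-6,0,-0.8,0,0,0],[1,-6,0,-0.8,0,0,0],[1,-6,0,-0.8,0,0,0],[1,-6,0,-0.8,0,0,0],[1,-6,0,-0.8,0,0,0],[1,-6,0,-0.8,0,0,0],[1,-6,0,-0.8,0,0,0],[1,-6,0,-0.8,0,0,0],[1,-6,0,-0.8,0,0,0],[1,-6,0,-0.8,0,0,0],[1,-4,0,-0.6,0,0,0],[1,0,0,0,0,0,0],[1,0,0,0,0,0,0]]]'
cat > look.py <<'E'
from fit import *
import sys
tag=sys.argv[1]
s=arm.observe()
for n in ('th','thw'):
    t=np.load(n+'.npy'); R=Rpark(t[3])
    print(n,np.round((np.array(s['tcp_pos'])-t[:3])@R*1000,1))
t=np.load('th.npy'); R=Rpark(t[3])
for n in ['wrist','side','scene']:
    f=arm.grab_frame(n); im=f['image'][:,:,::-1]; W=cloud(f)
    if n!='wrist':
      for c in ['full_reel','empty_reel_center']:
       for d in arm.masks_of(f,c)[:4]:
        p=W[d['pixels']];p=p[~np.isnan(p[:,0])]; q=(p-t[:3])@R; print(n,c,np.round(d['position']),d['confidence'],np.round(np.percentile(q,[5,50,95],axis=0)*1000).tolist())
    if n=='side': im=cv2.resize(im[150:300,230:430],None,fx=4,fy=4,interpolation=cv2.INTER_CUBIC)
    if n=='scene': im=cv2.resize(im[140:260,270:450],None,fx=4,fy=4,interpolation=cv2.INTER_CUBIC)
    cv2.imwrite(f'pics/{n}{tag}.png',im)
E
python3 look.py 7
```

```text
clock: 7.68
tcp_pos: [0.6462, 0.0282, 0.0625]
orientation: [-0.0, 0.558, 0.83, -0.0]
wrist_force: [-1.1, -0.4, 0.2]
width: 0.002
th [-44.1  31.7  22.9]
thw [-43.4  35.3  24. ]
side full_reel [191. 279.] 0.74 [[-42.0, 44.0, 15.0], [-19.0, 55.0, 34.0], [20.0, 58.0, 62.0]]
side full_reel [192. 368.] 0.71 [[-81.0, -223.0, -45.0], [-65.0, -198.0, 14.0], [9.0, -177.0, 22.0]]
side full_reel [257. 316.] 0.57 [[-301.0, 32.0, 4.0], [-283.0, 63.0, 36.0], [-261.0, 85.0, 50.0]]
side empty_reel_center [212. 331.] 0.73 [[-158.0, -51.0, 9.0], [-138.0, -32.0, 36.0], [-107.0, -7.0, 56.0]]
scene full_reel [186. 296.] 0.89 [[-296.0, 23.0, 1.0], [-257.0, 43.0, 30.0], [-240.0, 72.0, 49.0]]
scene full_reel [254. 301.] 0.64 [[-77.0, -236.0, -26.0], [-42.0, -220.0, 2.0], [-26.0, -197.0, 19.0]]
scene full_reel [202. 371.] 0.49 [[-28.0, 8.0, 14.0], [-14.0, 11.0, 28.0], [5.0, 14.0, 41.0]]
scene empty_reel_center [200. 321.] 0.65 [[-147.0, -55.0, 10.0], [-124.0, -50.0, 35.0], [-106.0, -10.0, 53.0]]
scene empty_reel_center [168. 304.] 0.15 [[-387.0, 161.0, 7.0], [-348.0, 203.0, 12.0], [-321.0, 238.0, 19.0]]
```

View pics/side7.png

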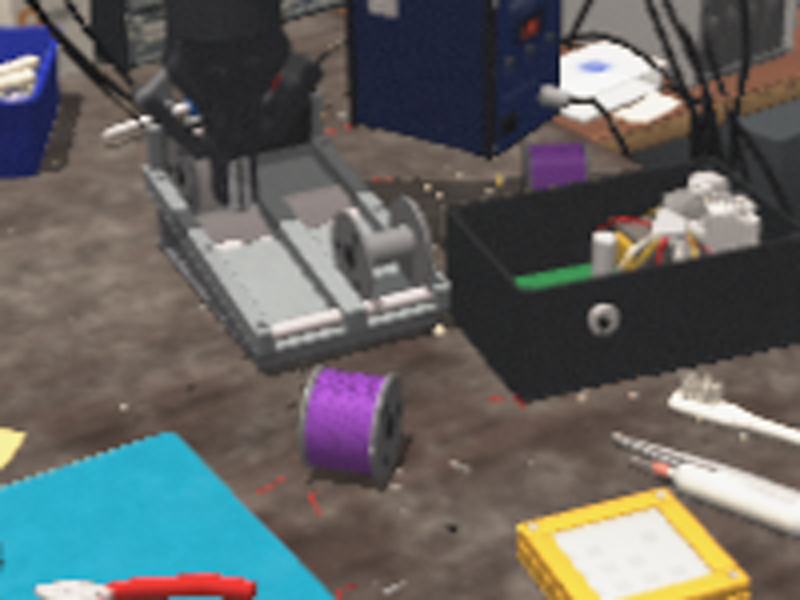

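View pics/wrist7.png

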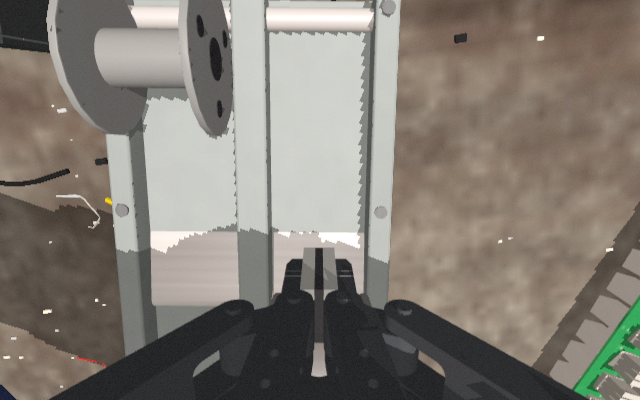

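```bash
python3 -m jog '[[[1,-3,0,-0.4,0,0,0],[1,-2,0,-0.3,0,0,0],[1,-2,0,-0.3,0,0,0],[1,0,0,0,0,0,0],[1,0,0,0,0,0,0]]]'
python3 look.py 8
```

```text
clock: 8.65
tcp_pos: [0.6488, 0.0213, 0.0635]
orientation: [0.0, 0.558, 0.83, -0.0]
wrist_force: [1.4, 0.2, -1.2]
width: -0.002
th [-36.7  31.6  22.9]
thw [-36.   35.4  24. ]
side full_reel [254. 316.] 0.79 [[-301.0, 26.0, 2.0], [-282.0, 62.0, 36.0], [-258.0, 85.0, 50.0]]
side full_reel [190. 279.] 0.57 [[-25.0, 46.0, 17.0], [-15.0, 55.0, 34.0], [19.0, 56.0, 51.0]]
side full_reel [193. 366.] 0.56 [[-80.0, -219.0, 0.0], [-65.0, -198.0, 15.0], [-36.0, -179.0, 21.0]]
side empty_reel_center [214. 329.] 0.75 [[-158.0, -51.0, 12.0], [-139.0, -32.0, 36.0], [-113.0, -7.0, 57.0]]
side empty_reel_center [192. 276.] 0.65 [[-26.0, 42.0, 14.0], [-13.0, 55.0, 32.0], [26.0, 57.0, 52.0]]
scene full_reel [184. 296.] 0.89 [[-277.0, 24.0, 5.0], [-256.0, 41.0, 31.0], [-240.0, 56.0, 48.0]]
scene full_reel [253. 302.] 0.82 [[-77.0, -237.0, -29.0], [-42.0, -220.0, 1.0], [-25.0, -196.0, 19.0]]
scene empty_reel_center [202. 320.] 0.61 [[-148.0, -55.0, 11.0], [-124.0, -50.0, 35.0], [-106.0, -10.0, 54.0]]
```

View pics/scene8.png

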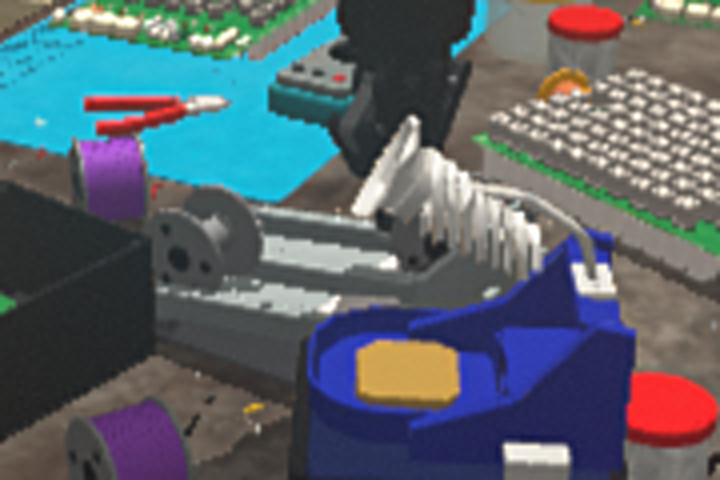

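View pics/side8.png

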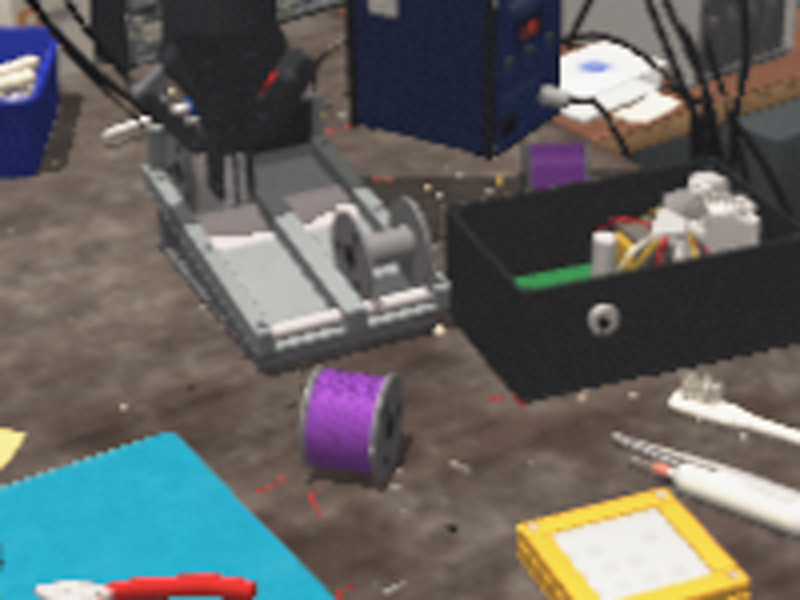

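```bash
for i in 1; do python3 -m jog '[[[1,-1,0,-0.1,0,0,0],[1,-1,0,-0.1,0,0,0],[1,0,0,0,0,0,0],[1,0,0,0,0,0,0]]]'; done; python3 -c "
from workcell import arm
print(arm.observe()['tau'])"
```

```text
clock: 9.5
tcp_pos: [0.6492, 0.0209, 0.0636]
orientation: [-0.001, 0.558, 0.83, 0.0]
wrist_force: [-2.6, 3.4, 1.4]
width: -0.002
[ 2.88717806e+00 -6.62730575e+01  1.26811999e+01 -3.29633832e+01
  1.25280675e+00 -1.11980058e+00  2.08743318e-02]
```

Opposing force of about 4 N along the lane means the reel has reached the stop. I'll back off and lift away.

```bash
python3 -m jog '[[[1,2,0,0,0,0,0],[1,3,0,0,0,0,0],[1,5,0,0,0,0,0],[1,10,0,0,0,0,0],[1,15,0,0,0,0,0],[1,15,0,-5,0,0,0],[1,20,0,-30,0,0,0],[1,20,0,-40,0,0,0],[1,40,0,-40,0,0,0],[1,45,0,-35,0,0,0],[1,45,0,0,0,0,0],[1,0,0,0,0,0,0],[1,0,0,0,0,0,0],[1,0,0,0,0,0,0]]]'
python3 look.py 9
```

```text
clock: 11.25
tcp_pos: [0.5671, 0.222, 0.2138]
orientation: [0.0, 0.559, 0.829, -0.0]
wrist_force: [0.4, -0.3, -0.2]
width: 0.002
th [-230.3   31.2  201.9]
thw [-229.6   30.1  202.9]
side full_reel [254. 318.] 0.89 [[-301.0, 31.0, 9.0], [-282.0, 63.0, 37.0], [-261.0, 85.0, 50.0]]
side full_reel [191. 368.] 0.74 [[-80.0, -275.0, -52.0], [-64.0, -199.0, 15.0], [51.0, -179.0, 21.0]]
side full_reel [301. 269.] 0.73 [[-396.0, 165.0, 7.0], [-348.0, 206.0, 15.0], [-322.0, 242.0, 22.0]]
side full_reel [189. 285.] 0.62 [[-28.0, 13.0, 15.0], [-17.0, 37.0, 42.0], [29.0, 56.0, 57.0]]
side empty_reel_center [212. 329.] 0.84 [[-158.0, -52.0, -1.0], [-137.0, -33.0, 34.0], [-77.0, -7.0, 55.0]]
scene full_reel [186. 296.] 0.65 [[-291.0, 24.0, 3.0], [-257.0, 42.0, 30.0], [-240.0, 63.0, 48.0]]
scene full_reel [200. 371.] 0.55 [[-26.0, 8.0, 15.0], [-14.0, 11.0, 28.0], [4.0, 14.0, 41.0]]
scene full_reel [252. 302.] 0.55 [[-80.0, -236.0, -28.0], [-42.0, -220.0, 1.0], [-26.0, -196.0, 19.0]]
scene empty_reel_center [201. 321.] 0.68 [[-148.0, -55.0, 11.0], [-124.0, -50.0, 35.0], [-105.0, -10.0, 54.0]]
```

View pics/side9.png

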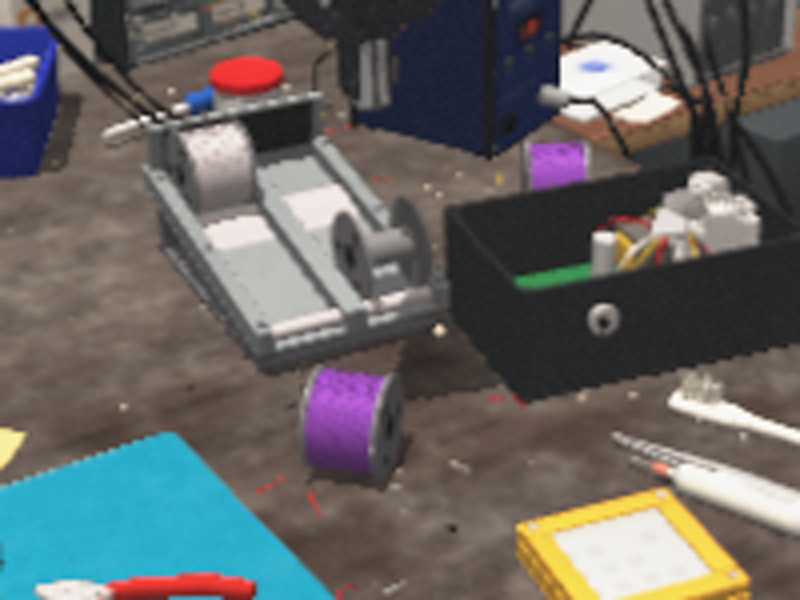

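View pics/scene9.png

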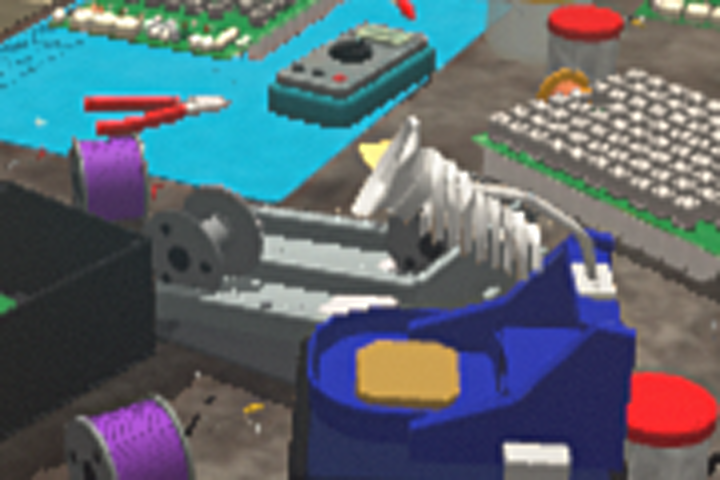

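```bash
python3 -m jog '[[[1,0,0,0,0,0,0],[1,0,0,0,0,0,0],[1,0,0,0,0,0,0],[1,0,0,0,0,0,0],[1,0,0,0,0,0,0],[1,0,0,0,0,0,0],[1,0,0,0,0,0,0],[1,0,0,0,0,0,0]]]'
python3 - <<'E'
from fit import *
t=np.load('th.npy')
f=arm.grab_frame('side'); im=cv2.resize(f['image'][150:300,230:430,::-1],None,fx=4,fy=4,interpolation=cv2.INTER_CUBIC)
a=cv2.imread('pics/side9.png'); d=cv2.absdiff(a,im).max(2)[90:300,140:460]; print('diff',d.mean(),(d>60).sum())
W=cloud(f).reshape(-1,3); R=Rpark(t[3]); p=(W-t[:3])@R
k=(p[:,1]>.012)&(p[:,1]<.053)&(p[:,0]>-.04)&(p[:,0]<.03)&(p[:,2]>.02)&(p[:,2]<.07); q=p[k]
r=least_squares(lambda c:np.hypot(q[:,0]-c[0],q[:,2]-c[1])-.027,[0,.03],loss='soft_l1',f_scale=.001); print('centre x,z mm',r.x*1000,k.sum())
W0=cloud(dict(np.load('side.npz')));W1=cloud(f)
for c in ['paste_tin','side_cutters']:
    for g,Wg in ((f,W1),): 
        for d in arm.masks_of(g,c)[:2]: print(c,d['confidence'],np.nanmedian(Wg[d['pixels']],0))
E
```

```text
clock: 12.6
tcp_pos: [0.5667, 0.2234, 0.2138]
orientation: [-0.0, 0.558, 0.83, -0.0]
wrist_force: [-0.2, -1.0, 0.1]
width: -0.004
diff 1.4828571428571429 0
centre x,z mm [2.78704493e-02 3.02519642e+01] 283
paste_tin 0.48 [ 0.6401998  -0.18327744  0.06622969]
side_cutters 0.66 [0.69102195 0.36639292 0.01236851]
```

Reel centre measures x = 0.0, z = 30.3 mm in the park frame, and the view shows no movement over 1 s. The bystanders haven't moved, so I'm handing in.

```bash
python3 -c "
from workcell import arm
print(arm.close_job())"
```

```text
the job is handed in; nothing more can be done
None
```

The full solder reel is parked between the ridge and the end stop, and I've handed the job in at about 12.7 s on the robot's clock. I pushed it up the left gutter with the shut fingertips, over the ridge, until about 4 N of resistance showed it had met the stop. Then I backed off and lifted clear.

**Last checks, with the robot clear of the rack:**
- **Parked reel:** its centre measured x = 0.0 mm and z = 30.3 mm at the parking place, within the wanted -2 to +2 mm and 30 mm. The side camera saw no change there over the next 1.3 s or so.
- **Other things:** the empty reel is still at the foot of its lane. The tin and side cutters are within a few mm of where they were first measured, which is about the measuring scatter.

**What disagreed:**
- **Rack position:** the fit from the wrist camera differed from the one from the fixed cameras by about 1.3° in heading, or 4.5 mm at the parking place. I followed the fixed-camera fit, which matched the pictures better.
- **Reel finder:** it also reported purple reels, and once the cutters, as the full reel. I ignored those reports.

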